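Load, close and start a board test fixture

ROBOT

A 6-joint arm with a two-finger parallel gripper is mounted at the origin on the work surface. World frame = base frame: x ahead of the robot, y to its left, z up, the work surface at z = 0. Lengths are in m, angles in rad, forces in N, time in s.
With the tool pointing down it reaches from about 0.2 to 0.875 m from the base axis. Payload 3.4 kg.
Tool frame: the origin (TCP) lies at the very end of the fingers, on their centre line; the grasp point (between the pads) lies 19 mm behind it; y points along the fingers, z is the direction in which the jaws open and shut, and the axes are right-handed (so a half turn about y gives the same grasp; the last joint's range is limited). The gripper opens to 94 mm and grips with 3 to 60 N. Pads are 16 mm wide; open, the fingers measure 119 mm over their backs; the gripper's body (75 mm by 177 mm) begins 78 mm behind the grasp point.
Start: joints at [1.165, 0.276, 1.505, -0, 1.361, -0.121], TCP at [0.162, 0.552, 0.205] pointing down, gripper open.
Joint ranges: [-2.89, 2.89], [-0.75, 2.08], [0.22, 2.7], [-1.18, 4.32], [0.11, 2.71], [-2.7, 2.7]. Speed limits (rad/s): [2.57, 2.57, 3.14, 3.14, 3.14, 3.14].

INTERFACE

Orientations are given as a rotation vector (axis times angle).
In Python, from plant import bot gives the robot as it stands. The module is installed in compiled form; this text tells all that it offers. Calls block until the motion is done:
- bot.move_to(position, orientation): joint-space move of the TCP to a pose.
- bot.line_to(position, rotation=None, vel=0.15, stop_force=None): straight line of the TCP; rotation=None keeps the orientation; vel is the mean speed in m/s. With stop_force (N) it stops when the force on the tool has changed by that much, and returns True; else False.
- bot.movej(angles): joint-space move.
- bot.ungrasp() and bot.gripper_close(grasp_force=None): open the fingers fully, or close them until they stop; grasp_force is the grip in N (None keeps the last).
- bot.hold(seconds).
- bot.inverse_kinematics(position, orientation): joint angles nearest the present ones, or None.
- bot.snapshot(name): name is "scene" or "side" or "wrist"; returns the picture (384x512x3 uint8, red, green, blue); there is no depth.
- bot.calibration(name): a dict with "intrinsics" (3x3 intrinsics, pixels), "extrinsics" (4x4, takes a point from camera to world coordinates); the wrist camera has in their place "mount" (4x4, takes a point from camera to tool coordinates, whose origin is the TCP and whose axes are the tool frame's). Camera axes: x right, y down, z forward; pixel columns grow to the right and rows downward; lengths in m; the calibration is good to about 2 mm. A picture is of the moment at which its call begins: read the wrist's pose just before it. calibration takes no time and is no camera call.
A pose or a line that the arm cannot do raises bot.Unreachable and nothing moves.
- bot.close_job(): hands the job in, once; it reports no verdict.
Readings, each from a call of its own:
- bot.get_t(): time.
- bot.get_joint_pos(): joint angles.
- bot.get_qd(): joint speeds.
- bot.get_tau(): joint torques, N m.
- bot.get_eef_pos(): TCP position.
- bot.get_eef_rot(): TCP orientation.
- bot.get_contact_force(): force on the tool from outside, world axes, zero at the start.
- bot.get_ft_torque(): the same for the moment, N m.
- bot.get_grip_width(): finger opening in m.
Only numpy, scipy, OpenCV 4.12 (cv2) and the standard library are available. Lean on these libraries where they do the work, as an engineer would, in place of code of your own. Each camera call takes 0.05 s, during which the arm holds its last target. There are 200 camera calls.

TASK

Load the test fixture and start it: set every converter board lying on the bench flat into a nest of its own, white connector at the end with the white mark, then lower the clear pressure plate over the two guide pins, level and without dropping it, until it is fully home. Push the red locking knob down through the plate's hub until its flange rests on the hub, turn it clockwise to the stop, and only then press the green start button. Leave the other things on the bench as they are.

Things in the scene. Friction and masses are not known exactly. Their poses are not given: they have to be found in the camera images.
- fixture: Bench test fixture, fixed: grey box 200 (x) x 300 (y) x 50 mm high; origin: centre of its underside on the bench; x to its back (cable connector side), y left, z up. On its dark top: four nests, four standoffs, a central socket, two guide pins at x = 0, y = +122 and -122 mm: 14 mm thick, straight to 120 mm above the bench, then coned to a tip at 135 mm.
- nest1 (a point): Centre of the floor of the front left nest, 50 mm above the bench; axes as the fixture's. The nest is a 74 (x) x 64 (y) mm space, 2 mm wider than a board on each side, between white round-topped posts 10 mm thick, 11 mm high. A white mark on its floor at the +x end shows where the white connector goes. Any board fits.
- nest2 (a point): Centre of the floor of the front right nest, 50 mm above the bench; axes as the fixture's. The nest is a 74 (x) x 64 (y) mm space, 2 mm wider than a board on each side, between white round-topped posts 10 mm thick, 11 mm high. A white mark on its floor at the +x end shows where the white connector goes. Any board fits.
- nest3 (a point): Centre of the floor of the back left nest, 50 mm above the bench; axes as the fixture's. The nest is a 74 (x) x 64 (y) mm space, 2 mm wider than a board on each side, between white round-topped posts 10 mm thick, 11 mm high. A white mark on its floor at the +x end shows where the white connector goes. Any board fits.
- nest4 (a point): Centre of the floor of the back right nest, 50 mm above the bench; axes as the fixture's. The nest is a 74 (x) x 64 (y) mm space, 2 mm wider than a board on each side, between white round-topped posts 10 mm thick, 11 mm high. A white mark on its floor at the +x end shows where the white connector goes. Any board fits.
- plate_seat (a point): Point on the fixture's axis, 90 mm above the bench: where the origin of the plate is when it rests fully home on the four aluminium standoffs, 40 mm above the fixture's top. Axes as the fixture's.
- knob_seat (a point): Where the knob's origin is when its flange rests on the hub of the plate at home: on the fixture's axis, 125 mm above the bench. Below is the bayonet socket, 46 mm square, its top at 88 mm, with a slot 17 (x) x 37 (y) mm, lips 10 mm thick. Pushed in with bar along y, the knob turns clockwise (from above) about 90 degrees to a stop, pin under the lips; the other way is blocked.
- plate: Loose clear plate with aluminium edges, 150 (x) x 276 (y) x 10 mm, 0.55 kg; origin: centre of its underside, z up. It stands on eight rods that reach 33.5 mm below it. 17 mm holes with brass rims at x = 0, y = +122, -122 mm. Blue hub in the middle to grip it by, 34 (x) x 56 (y) mm, 10 to 35 mm above the origin, with a slot 19 x 39 mm (long in y) right through. Fits either way round.
- knob: Loose locking knob, 0.16 kg, upright in its holder; origin: centre of the underside of its flange (46 mm round, 5 mm thick), z up. Above: red grip bar 16 (x) x 46 (y) mm, 5 to 31 mm above the origin. Below: 12 mm shaft with a round cross pin, 32 mm long along y (parallel to the bar), 12 mm thick, its underside 61 mm below the origin. It turns freely, no spring.
- holder: Grey block 64 x 64 x 66 mm high, fixed, origin at the centre of its underside, in which the knob is parked (oblong hole, long along y, right through; the flange rests on its top).
- start_top (a point): Centre of the top of the green start button (28 mm diameter), 68 mm above the bench when not pressed, in the middle of a fixed white control box 70 x 90 x 50 mm high.
- start (a joint): Travel of the start button in m: 0 released, 0.006 fully pressed (about 5 N); it springs back.
- board1: Green converter board, 70 (x) x 60 (y) x 5 mm, 0.11 kg, on the bench at first (may be absent); origin: centre of its underside, z up. To grip: black and yellow transformer 34 (x) x 30 (y) mm, 5 to 33 mm above the origin, centred at x = -2 mm. White connector 10 x 40 x 10 mm across its +x end, two capacitors up to 19 mm above the origin at its -x end.
- board2: Green converter board, 70 (x) x 60 (y) x 5 mm, 0.11 kg, on the bench at first (may be absent); origin: centre of its underside, z up. To grip: black and yellow transformer 34 (x) x 30 (y) mm, 5 to 33 mm above the origin, centred at x = -2 mm. White connector 10 x 40 x 10 mm across its +x end, two capacitors up to 19 mm above the origin at its -x end.
- board3: Green converter board, 70 (x) x 60 (y) x 5 mm, 0.11 kg, on the bench at first (may be absent); origin: centre of its underside, z up. To grip: black and yellow transformer 34 (x) x 30 (y) mm, 5 to 33 mm above the origin, centred at x = -2 mm. White connector 10 x 40 x 10 mm across its +x end, two capacitors up to 19 mm above the origin at its -x end.
- board4: Green converter board, 70 (x) x 60 (y) x 5 mm, 0.11 kg, on the bench at first (may be absent); origin: centre of its underside, z up. To grip: black and yellow transformer 34 (x) x 30 (y) mm, 5 to 33 mm above the origin, centred at x = -2 mm. White connector 10 x 40 x 10 mm across its +x end, two capacitors up to 19 mm above the origin at its -x end.
- bottle: Bystander: white plastic bottle, 52 mm diameter, 120 mm high, origin at the centre of its underside.
- tape: Bystander: roll of amber tape lying flat, 72 mm diameter, 22 mm high, origin at the centre of its underside.
- driver: Bystander: screwdriver lying on the bench, near the robot on its right.
- brush: Bystander: brush lying on the bench, at the back left.
- meter: Bystander: yellow multimeter lying flat, 150 x 75 x 32 mm, origin at the centre of its underside.
- partsbox: Bystander: black parts box, 90 x 60 x 31 mm, near the robot on its left, origin at the centre of its underside.
There are look-alikes about, which are no part of the job. Of the things like the knob, leave any that is blue or purple; of the rest the smaller one is meant.

How it is judged:
By the outcome, as a careful person would: the job done as asked, in the order asked, and still so for the second after the job is handed in, with the robot touching nothing.
Of board1, board2, board3, board4 only 2 to 4 are there at a start; the rules pass over those that are not, and their reading is None.
At some moment in a run one of board1, board2, board3, board4 may be knocked a few centimetres aside while the robot is not near it.
It also fails if it takes over 210 s, if anything falls off the work surface, if the arm or the gripper's body presses on something with over 40 N, if the wrist force passes 120 N, or if a joint passes its speed limit or range.

## Working session

There is one attempt and no reset: what is moved stays moved. The work goes in short steps, each a Python script; the robot and the scene stay as the last script left them, time stands still between calls to the robot, and variables do not carry over. Pictures are saved under pics/ and viewed, about 12 in all and at most 16, crops included, and the job is handed in when it is done.

```bash
mkdir -p pics; ls; cat > h.py <<'E'
import numpy as np, cv2
from plant import bot
from scipy.spatial.transform import Rotation as R
def snap(n,f,crop=None,k=1):
    im=bot.snapshot(n)[:,:,::-1].copy(); cv2.imwrite(f'pics/{f}_raw.png',im)
    return im
def ray(n,uv,z,T=None):
    c=bot.calibration(n); K=np.array(c['intrinsics']); E=np.array(c['extrinsics']) if T is None else T
    d=E[:3,:3]@np.linalg.solve(K,[uv[0],uv[1],1]); o=E[:3,3]
    return o+d*(z-o[2])/d[2]
def wristT():
    T=np.eye(4); T[:3,:3]=R.from_rotvec(bot.get_eef_rot()).as_matrix(); T[:3,3]=bot.get_eef_pos()
    return T@np.array(bot.calibration('wrist')['mount'])
E
python3 - <<'E'
from h import *
a=snap('scene','s0');b=snap('side','d0')
T=wristT();c=snap('wrist','w0')
cv2.imwrite('pics/s0.png',cv2.resize(a,(800,600),interpolation=cv2.INTER_CUBIC))
cv2.imwrite('pics/d0.png',cv2.resize(b,(800,600),interpolation=cv2.INTER_CUBIC))
print(R.from_rotvec(bot.get_eef_rot()).as_matrix().round(3),bot.get_t())
for n in('scene','side'):
    q=bot.calibration(n);print(np.array(q['intrinsics']).round(1),np.array(q['extrinsics']).round(3))
print(bot.calibration('wrist'))
E
```

```text
pics
[[ 0.96  -0.001  0.281]
 [-0.281 -0.001  0.96 ]
 [-0.    -1.    -0.001]] 0.15
[[486.7   0.  257. ]
 [  0.  486.7 190.3]
 [  0.    0.    1. ]] [[ 0.528  0.456 -0.717  1.745]
 [ 0.849 -0.304  0.432 -0.742]
 [-0.021 -0.836 -0.548  0.999]
 [ 0.     0.     0.     1.   ]]
[[359.2   0.  260.6]
 [  0.  359.2 189.5]
 [  0.    0.    1. ]] [[-0.969 -0.189  0.157  0.377]
 [-0.246  0.755 -0.608  0.581]
 [-0.004 -0.628 -0.778  0.868]
 [ 0.     0.     0.     1.   ]]
{'intrinsics': array([[337.99098385,   0.        , 257.72096148],
       [  0.        , 337.99098385, 189.46076551],
       [  0.        ,   0.        ,   1.        ]]), 'mount': array([[ 7.40754802e-04,  9.71270177e-01,  2.37978348e-01,
        -6.80347954e-02],
       [-7.84941923e-05, -2.37978356e-01,  9.71270455e-01,
        -1.78596726e-01],
       [ 9.99999723e-01, -7.38153172e-04, -1.00044542e-04,
        -3.35985789e-04],
       [ 0.00000000e+00,  0.00000000e+00,  0.00000000e+00,
         1.00000000e+00]])}
```

View pics/s0.png

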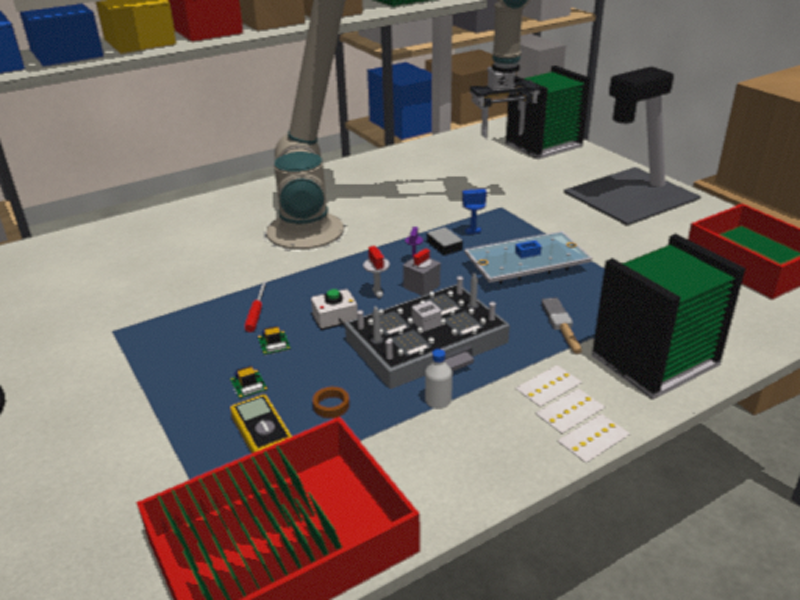

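View pics/d0.png

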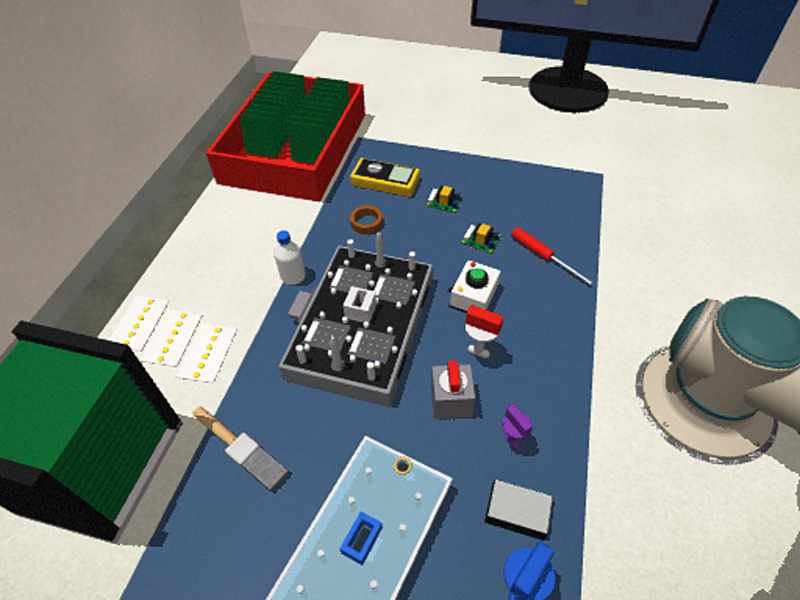

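Two boards visible (side 445,198 and 482,236). Knob candidates: red in holder (side 453,375), larger red on a white stand (483,325), purple (516,425), blue (530,575). I choose the one in the holder. Next: rough positions, then close wrist views.

```bash
python3 - <<'E'
from h import *
s=.64
for n,u,v,z in [('b1',443,205,.005),('b2',480,243,.005),('tf1',446,190,.033),('tf2',483,230,.033),('fixc top',362,292,.09),('fixFL?',283,365,.05),('fix',390,388,.05),('fix',432,263,.05),('fix',345,250,.05),('knob',454,376,.09),('holder',453,375,.066),('button',478,275,.068),('hub',361,537,.068),('ring',402,465,.043),('plate corner',452,484,.043),('plate corner',366,438,.043),('bigred',484,320,.11),('meter',385,175,.03),('tape',366,220,.02),('bottle',290,280,0)]:
    print(n,ray('side',(u*s,v*s),z).round(3))
E
```

```text
b1 [ 0.538 -0.371  0.005]
b2 [ 0.437 -0.273  0.005]
tf1 [ 0.537 -0.391  0.033]
tf2 [ 0.435 -0.284  0.033]
fixc top [ 0.615 -0.016  0.09 ]
fixFL? [0.711 0.14  0.05 ]
fix [0.522 0.138 0.05 ]
fix [ 0.516 -0.151  0.05 ]
fix [ 0.693 -0.143  0.05 ]
knob [0.422 0.114 0.09 ]
holder [0.425 0.098 0.066]
button [ 0.422 -0.126  0.068]
hub [0.496 0.379 0.068]
ring [0.471 0.258 0.043]
plate corner [0.391 0.268 0.043]
plate corner [0.536 0.229 0.043]
bigred [0.393 0.007 0.11 ]
meter [ 0.686 -0.412  0.03 ]
tape [ 0.688 -0.267  0.02 ]
bottle [ 0.795 -0.08   0.   ]
```

```bash
cat >> h.py <<'E'
def rot(yaw): # tool down, tool x at yaw in world
    c,s=np.cos(yaw),np.sin(yaw)
    return R.from_matrix(np.array([[c,0,-s],[s,0,c],[0,-1,0]])).as_rotvec()
def wsnap(f):
    T=wristT(); im=snap('wrist',f); np.save(f'pics/{f}_T.npy',T); return im
def px(f,uv,z): return ray('wrist',uv,z,np.load(f'pics/{f}_T.npy'))
def save(im,f,x0,y0,w,h,k): cv2.imwrite(f'pics/{f}.png',cv2.resize(im[y0:y0+h,x0:x0+w],None,fx=k,fy=k,interpolation=cv2.INTER_CUBIC))
E
python3 - <<'E'
from h import *
for f,p in [('wp',(.43,.33,.27)),('wf',(.56,0.0,.27)),('wb',(.45,-.30,.27))]:
    bot.move_to(p,rot(0)); im=wsnap(f); save(im,f,0,0,512,384,1.5625); print(f,bot.get_t(),bot.get_eef_pos())
E
```

```text
wp 1.5333 [0.42924717 0.33071454 0.26972696]
wf 2.9167 [0.55984891 0.0014401  0.27009028]
wb 4.1833 [ 0.45074934 -0.29882345  0.27008321]
```

View pics/wf.png

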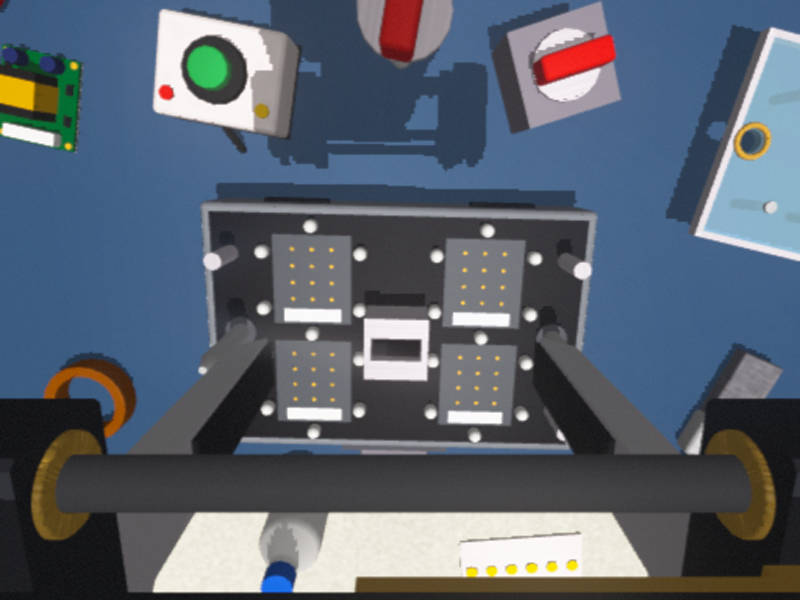

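View pics/wb.png

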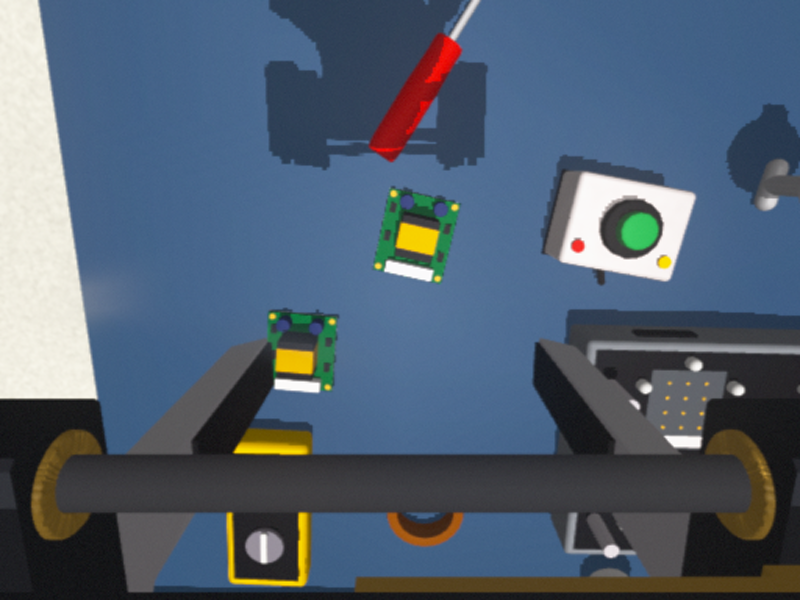

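View pics/wp.png

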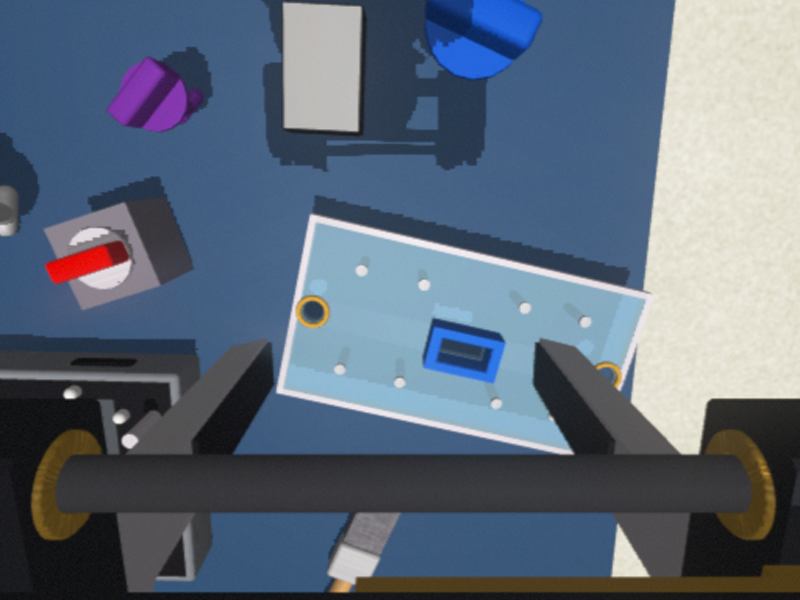

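wf: fixture with connector at the bottom (+x), nests at (312,281),(484,284),(313,381),(478,385); knob in holder (572,62). wb: exactly two boards at (418,236),(300,351). wp: plate holes (313,311),(607,374), hub (464,351). Compute poses.

```bash
python3 - <<'E'
from h import *
k=1/1.5625
def show(n,f,l,z):
    P=np.array([px(f,(u*k,v*k),z)[:2] for u,v in l]); print(n,P.round(4).tolist(),'mean',P.mean(0).round(4)); return P
def ang(a,b): return np.degrees(np.arctan2(*(b-a)[::-1])).round(2)
P=show('fix front corners','wf',[(205,205),(595,214)],.05); print(ang(*P)-90,np.linalg.norm(P[0]-P[1]))
P=show('pads','wf',[(312.5,279),(484.5,282.5),(313,381),(478,385)],.05); print(ang(P[0],P[1])-90,ang(P[2],P[3])-90,ang(P[0],P[2]),ang(P[1],P[3]),np.linalg.norm(P[0]-P[1]),np.linalg.norm(P[0]-P[2]))
P=show('marks','wf',[(313,315.5),(481.5,320),(314,413.5),(475,417)],.05);print(ang(P[0],P[1])-90,ang(P[2],P[3])-90,ang(P[0],P[2]),ang(P[1],P[3]))
P=show('socket','wf',[(365,318),(429,319),(429,380),(364,379)],.088);print(ang(P[0],P[1])-90,np.linalg.norm(P[0]-P[1]),np.linalg.norm(P[1]-P[2]))
P=show('bA','wb',[(393,188),(461,205),(443,283),(375,267)],.005);print(ang(P[0],P[1])-90,ang(P[0],P[3]),np.linalg.norm(P[0]-P[1]),np.linalg.norm(P[0]-P[3]))
show('bA yellow top','wb',[(418,239)],.033)
P=show('bB','wb',[(269,310),(339,314),(336,392)],.005);print(ang(P[0],P[1])-90,ang(P[1],P[2]),np.linalg.norm(P[0]-P[1]),np.linalg.norm(P[1]-P[2]),(P[0]+P[2])/2)
show('bB yellow top','wb',[(295,361)],.033)
P=show('holes','wp',[(313,311),(607,374)],.0435);print(ang(*P)-90,np.linalg.norm(P[0]-P[1]))
P=show('hub top','wp',[(433,321),(504,334),(496,382),(425,367)],.0685);print(ang(P[0],P[1])-90,np.linalg.norm(P[0]-P[1]),np.linalg.norm(P[1]-P[2]))
P=show('plate corners','wp',[(314,216),(651,294),(279,391)],.0435);print(ang(P[0],P[1])-90,np.linalg.norm(P[0]-P[1]))
P=show('knob bar ends wf','wf',[(536,73),(613,48)],.097);print(ang(*P),np.linalg.norm(P[0]-P[1]))
show('flange','wf',[(568,65)],.071)
P=show('holder top wf','wf',[(497,42),(605,3),(621,99),(513,131)],.066)
P=show('button','wf',[(207,67)],.068);P=show('button','wb',[(641,231)],.068)
E
```

```text
fix front corners [[0.5195, -0.1465], [0.5261, 0.1449]] mean [ 0.5228 -0.0008]
-1.2800000000000011 0.29147209142975705
pads [[0.5759, -0.0686], [0.5786, 0.0641], [0.6602, -0.0716], [0.6636, 0.062]] mean [ 0.6196 -0.0035]
-1.1700000000000017 -1.480000000000004 -2.02 -1.41 0.1327575772385363 0.08434096056949288
marks [[0.6051, -0.0694], [0.6087, 0.0629], [0.6888, -0.0719], [0.6919, 0.0605]] mean [ 0.6486 -0.0045]
-1.5799999999999983 -1.3599999999999994 -1.72 -1.62
socket [[0.5961, -0.0259], [0.5969, 0.0196], [0.6433, 0.0201], [0.6425, -0.0274]] mean [ 0.6197 -0.0034]
-0.9200000000000017 0.04547616659825248 0.04644861524788399
bA [[0.3997, -0.3073], [0.4136, -0.251], [0.4798, -0.2647], [0.4659, -0.323]] mean [ 0.4397 -0.2865]
-13.760000000000005 -13.29 0.05805027885457268 0.0679365197827727
bA yellow top [[0.4381, -0.2873]] mean [ 0.4381 -0.2873]
bB [[0.5039, -0.4157], [0.5075, -0.3549], [0.5809, -0.3597]] mean [ 0.5308 -0.3767]
-3.3900000000000006 -3.74 0.06093753615445583 0.07349230678005704 [ 0.54238825 -0.38767609]
bB yellow top [[0.5404, -0.3893]] mean [ 0.5404 -0.3893]
holes [[0.4725, 0.2588], [0.5261, 0.4974]] mean [0.4993 0.3781]
-12.650000000000006 0.2445298023503271
hub top [[0.4734, 0.3528], [0.4837, 0.4065], [0.5225, 0.4021], [0.5101, 0.3472]] mean [0.4974 0.3771]
-10.790000000000006 0.05462808409445969 0.03904008020139823
plate corners [[0.3976, 0.2626], [0.4587, 0.526], [0.541, 0.228]] mean [0.4657 0.3389]
-13.069999999999993 0.2703360826352675
knob bar ends wf [[0.4351, 0.0836], [0.4208, 0.1301]] mean [0.4279 0.1069]
107.18 0.04866887098618645
flange [[0.426, 0.1108]] mean [0.426  0.1108]
holder top wf [[0.4109, 0.0637], [0.3872, 0.1337], [0.4467, 0.1501], [0.4677, 0.0773]] mean [0.4281 0.1062]
button [[0.4269, -0.1304]] mean [ 0.4269 -0.1304]
button [[0.4276, -0.1277]] mean [ 0.4276 -0.1277]
```

```bash
python3 - <<'E'
from h import *
d=np.radians
def nest(i,j,c=np.array([.6197,-.0035]),y=d(-1.5)):
    return c+np.array([[np.cos(y),-np.sin(y)],[np.sin(y),np.cos(y)]])@np.array([i*.0423,j*.0665])
n2,n4=nest(-1,-1),nest(1,-1); print(n2,n4)
ims=[]
for f,p,z,y in [('hn2',n2,.2,-1.5),('hn4',n4,.2,-1.5),('hB',(.5404,-.3885),.155,-3.6),('hA',(.438,-.287),.155,-13.5)]:
    bot.move_to((*p,z),rot(d(y))); bot.hold(.3); im=wsnap(f); ims.append(cv2.resize(im[150:290,165:345],None,fx=2.2,fy=2.2,interpolation=cv2.INTER_CUBIC)); print(f,bot.get_t(),bot.get_eef_pos().round(4))
cv2.imwrite('pics/m1.png',np.vstack([np.hstack(ims[:2]),np.hstack(ims[2:])]))
E
```

```text
[ 0.57567373 -0.06886993] [ 0.66024474 -0.0710845 ]
hn2 5.5917 [ 0.5756 -0.0698  0.2003]
hn4 6.375 [ 0.6596 -0.0711  0.2006]
hB 8.0167 [ 0.5409 -0.3878  0.1551]
hA 9.0 [ 0.4386 -0.2877  0.1546]
```

View pics/m1.png

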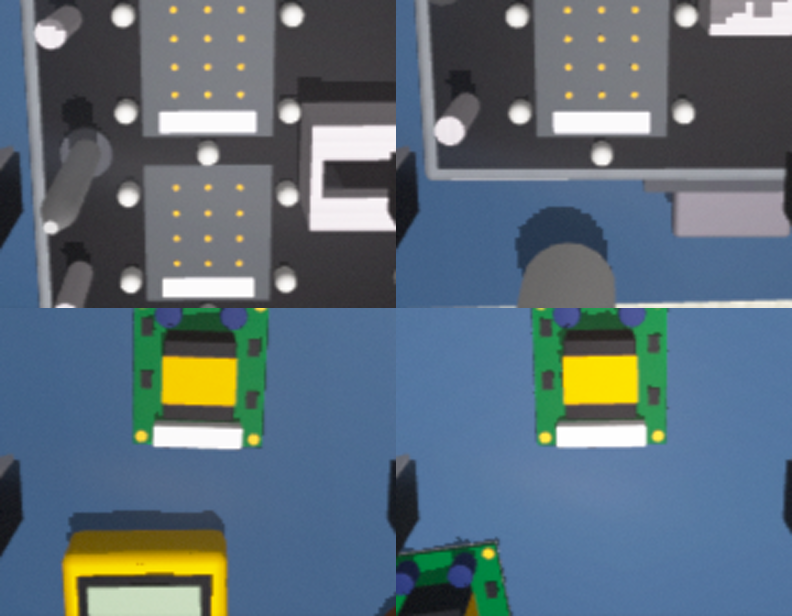

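```bash
cat > m.py <<'E'
from h import *
def q(f,u,v,z,ox,oy): return px(f,(165+(u-ox)/2.2,150+(v-oy)/2.2),z)[:2]
def uv(y): y=np.radians(y); return np.array([np.cos(y),np.sin(y)]),np.array([-np.sin(y),np.cos(y)])
E
python3 - <<'E'
from m import *
for f,ox,m,g,e in [('hn2',0,(207.5,122),(207.5,53),(207,136)),('hn4',396,(601.5,122),(601,53),(601,135.5))]:
    M,G,Ed=[q(f,*a,.05,ox,0) for a in (m,g,e)]; print(f,'mark',M,'grid',G,'edge',Ed,np.linalg.norm(M-G))
for f,ox,yaw,l,r,Y in [('hB',0,-3.6,(133,441),(262,449),(199.5,380.5)),('hA',396,-13.5,(533,443),(665,442),(600.5,379.5))]:
    L,Rr=q(f,*l,.005,ox,308),q(f,*r,.005,ox,308); Yc=q(f,*Y,.033,ox,308)
    y=np.degrees(np.arctan2(*(Rr-L)[::-1]))-90; E=(L+Rr)/2; ux,_=uv(y)
    print(f,'yaw',y,'w',np.linalg.norm(L-Rr),'transf from edge',E-.037*ux,'yellow',Yc)
E
```

```text
hn2 mark [ 0.60484995 -0.06977296] grid [ 0.57248246 -0.06888294] edge [ 0.61159368 -0.07018998] 0.0323797297892088
hn4 mark [ 0.6887019  -0.07171609] grid [ 0.65630702 -0.07107799] edge [ 0.69520782 -0.07212121] 0.032401162282064896
hB yaw -7.276392641560946 w 0.05983274769172491 transf from edge [ 0.54045605 -0.38872975] yellow [ 0.54039567 -0.39002317]
hA yaw -13.098039313135558 w 0.06096159504539846 transf from edge [ 0.43672528 -0.2886123 ] yellow [ 0.43786405 -0.28789452]
```

```bash
cat >> m.py <<'E'
def pick(p,yaw,z,force,up=.22,vel=.12):
    r=rot(np.radians(yaw)); bot.move_to((*p,z+.10),r); bot.line_to((*p,z),vel=vel); bot.gripper_close(force)
    w=bot.get_grip_width(); bot.line_to((*p,up),vel=.2); print('picked w',w,'after',bot.get_grip_width(),bot.get_t())
def place(p,yaw,z,up=.22):
    r=rot(np.radians(yaw)); bot.move_to((*p,up),r); bot.hold(.3)
    bot.line_to((*p,z+.02),vel=.15); s=bot.line_to((*p,z-.001),vel=.03,stop_force=6)
    print('stop',s,bot.get_eef_pos().round(4),bot.get_contact_force().round(1)); return s
E
python3 - <<'E'
from m import *
pick((.4375,-.2882),-13.2,.009,25)
ux,_=uv(-1.5)
place(np.array([.5755,-.0692])-.002*ux,-1.5,.0595)
im=wsnap('pA'); save(im,'pA',100,130,300,170,2.6)
E
```

```text
picked w 0.02985091550448379 after 0.0295658522494093 12.4917
stop True [ 0.573  -0.069   0.0589] [-0.9 -0.5  3.5]
```

View pics/pA.png

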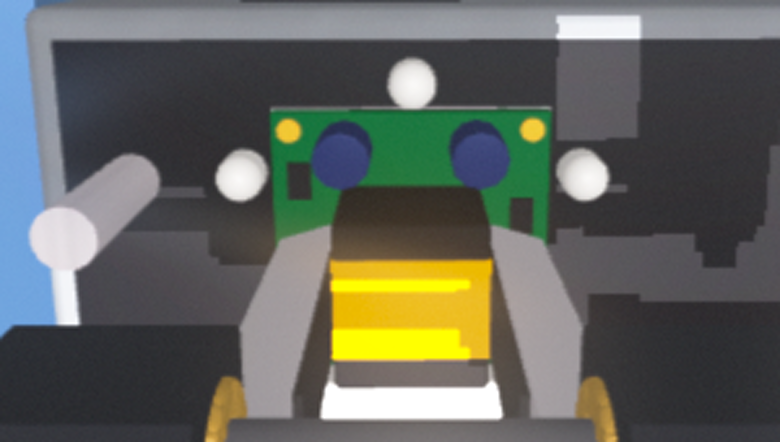

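The board sits inside the posts, flat. I release, recheck B's yellow centroid automatically (against a knock), and place it in nest4.

```bash
python3 - <<'E'
from m import *
bot.ungrasp(); p=bot.get_eef_pos(); bot.line_to((p[0],p[1],.2),vel=.2)
bot.move_to((.5404,-.3888,.155),rot(np.radians(-3.6))); bot.hold(.3); im=wsnap('hB2')
def yel(f,im):
    h=cv2.cvtColor(im,cv2.COLOR_BGR2HSV); m=cv2.inRange(h,(22,180,120),(32,255,255)); m[300:]=0
    n,_,s,c=cv2.connectedComponentsWithStats(m); 
    for i in range(1,n):
        if s[i,4]>80: print(s[i],c[i],px(f,c[i],.033)[:2])
yel('hB',cv2.imread('pics/hB_raw.png')); print(); yel('hB2',im); print(bot.get_t())
E
```

```text
[349  41  41  31 944] [368.90360169  55.77118644] [ 0.4376316  -0.28872796]
[239 172  34  23 708] [254.9420904  182.77966102] [ 0.54019069 -0.39068597]
[ 194  259   74   32 1107] [231.16711834 268.97470641] [ 0.62446005 -0.41926112]

[239 172  34  23 710] [255.07464789 182.72394366] [ 0.54018224 -0.39072679]
[ 194  259   74   32 1120] [231.22767857 268.8125    ] [ 0.62441781 -0.41937439]
19.1167
```

```bash
python3 - <<'E'
from m import *
pick((.5403,-.3895),-5,.009,25)
ux,_=uv(-1.5)
place(np.array([.6598,-.0714])-.002*ux,-1.5,.0595)
bot.ungrasp(); p=bot.get_eef_pos(); bot.line_to((p[0],p[1],.2),vel=.2)
bot.move_to((.56,-.05,.25),rot(np.radians(-1.5))); bot.hold(.2); im=wsnap('pB'); save(im,'pB',110,100,260,190,3); 
bot.move_to((.45,-.30,.3),rot(0)); b=wsnap('wb2'); cv2.imwrite('pics/chk.png',np.hstack([cv2.resize(im[100:290,110:370],(480,351)),cv2.resize(b,(320,240))[:,:] if 0 else cv2.resize(b,(320,351))])); print(bot.get_t())
E
```

```text
picked w 0.029698108648553278 after 0.029925214827406392 22.6083
stop True [ 0.6573 -0.0712  0.0589] [-0.4 -0.2  3.3]
29.7667
```

View pics/chk.png

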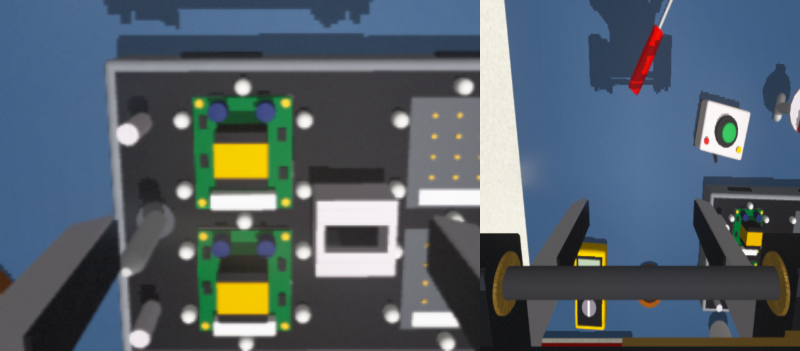

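Both boards seated with the connector on the mark; no board left on the bench. Now precise views of the plate holes and guide pins.

```bash
python3 - <<'E'
from m import *
ims=[]
for f,c,y,z in [('gp',(.4985,.378),-12.65,.27),('gf',(.6197,-.0035),-1.5,.36)]:
    ux,_=uv(y); p=np.array(c)-.06*ux
    bot.move_to((*p,z),rot(np.radians(y))); bot.hold(.4); im=wsnap(f); ims.append(cv2.resize(im[110:270,60:460],None,fx=2,fy=1.85,interpolation=cv2.INTER_CUBIC)); print(bot.get_eef_pos(),bot.get_t())
cv2.imwrite('pics/g.png',np.vstack(ims))
E
```

```text
[0.44006547 0.39101174 0.27000686] 32.675
[ 0.55972612 -0.00161877  0.3599605 ] 34.675
```

View pics/g.png

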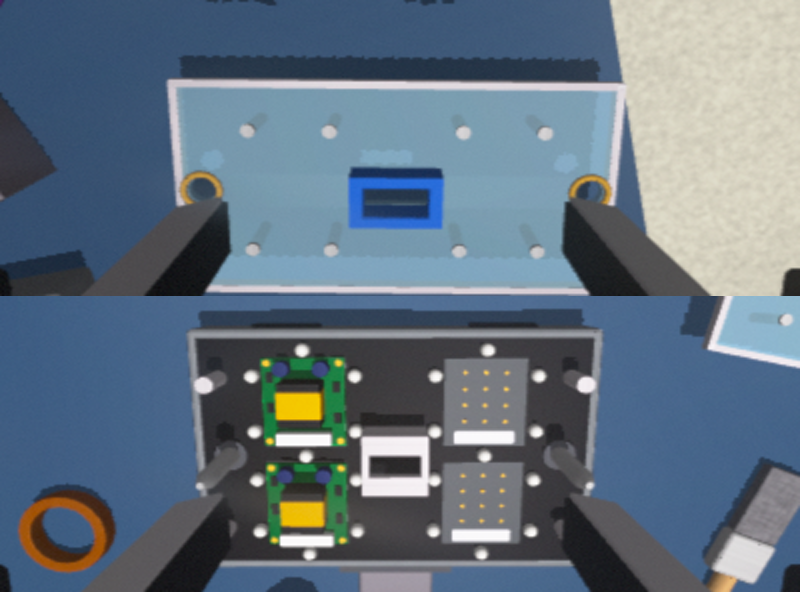

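```bash
python3 - <<'E'
from m import *
def g(f,u,v,z,oy): return px(f,(60+u/2,110+(v-oy)/1.85),z)[:2]
def rep(n,a,b): print(n,(a+b)/2,'yaw',np.degrees(np.arctan2(*(b-a)[::-1]))-90,'d',np.linalg.norm(a-b))
rep('holes',g('gp',201,190,.0435,0),g('gp',591,191,.0435,0))
print('hub',g('gp',395.5,202,.0685,0)); print('slot',g('gp',395,204,.0685,0))
rep('hub front edge',g('gp',349,176,.0685,0),g('gp',442,177,.0685,0))
rep('pins',g('gf',203,482,.135,296),g('gf',589,486,.135,296))
print('socket',g('gf',395.3,466,.088,296),'slot',g('gf',395,467,.088,296))
rep('fix front',g('gf',190,331,.05,296),g('gf',601,332,.05,296))
rep('standoffs',g('gf',204,385,.09,296),g('gf',586,385,.09,296))
E
```

```text
holes [0.50018363 0.37737348] yaw -12.882077799663364 d 0.24480809110239998
hub [0.49981837 0.37710109]
slot [0.50106743 0.37651579]
hub front edge [0.48324593 0.38084547] yaw -13.409314872005112 d 0.05447442855994536
pins [ 0.61890222 -0.00310601] yaw -2.1761035084808213 d 0.2411320237610415
socket [ 0.61961811 -0.00366622] slot [ 0.62039041 -0.0038944 ]
fix front [ 0.5227584  -0.00094753] yaw -1.6510689410392843 d 0.2930197968217204
standoffs [ 0.55829612 -0.00225044] yaw -1.5031086423435909 d 0.2551683741170989
```

```bash
python3 - <<'E'
from m import *
pick((.5001,.3772),-12.9,.046,50,up=.10,vel=.15)
bot.line_to((.5001,.3772,.25),vel=.2)
c=np.array([.6193,-.0034])
bot.move_to((*c,.25),rot(np.radians(-1.65))); bot.hold(.5)
bot.line_to((*c,.156),vel=.08); bot.hold(.4); print(bot.get_eef_pos(),bot.get_grip_width(),bot.get_contact_force(),bot.get_t())
im=wsnap('pl'); s=snap('side','pls'); t=snap('scene','plt')
a=cv2.resize(im,(560,300) if 0 else (400,300)); b=cv2.resize(s[120:300,150:320],(400,300) if 0 else None,fx=2.35,fy=1.66) 
d=cv2.resize(t[160:260,200:350],(800,300) if 0 else None,fx=2.6,fy=2.6)
cv2.imwrite('pics/pl.png',cv2.resize(im[100:300],(800,312))); 
bb=cv2.resize(b,(400,280)); dd=cv2.resize(d,(400,280)); cv2.imwrite('pics/pl.png',np.vstack([cv2.resize(im[90:300],(800,320)),np.hstack([bb,dd])]))
E
```

```text
picked w 0.055784724418364955 after 0.05568687259278923 38.2
[ 0.6193355  -0.00342077  0.15612872] 0.055979741567616134 [-0.25716251  0.43417294 -6.26310268] 42.8083
```

View pics/pl.png

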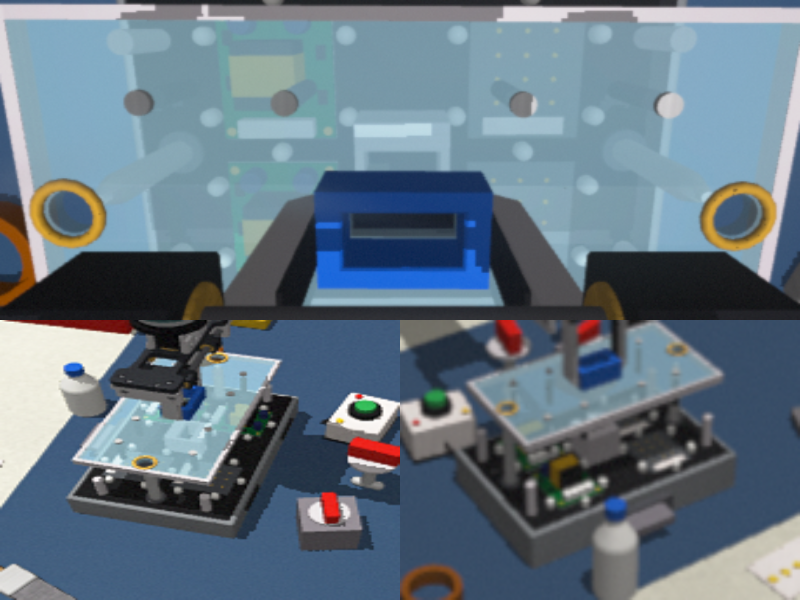

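```bash
python3 - <<'E'
from m import *
im=cv2.imread('pics/pl_raw.png')
cv2.imwrite('pics/plc.png',np.hstack([cv2.resize(im[180:260,15:95],(400,400),interpolation=cv2.INTER_CUBIC),cv2.resize(im[180:260,425:505],(400,400),interpolation=cv2.INTER_CUBIC)]))
E
```

```text
(no output)
```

View pics/plc.png

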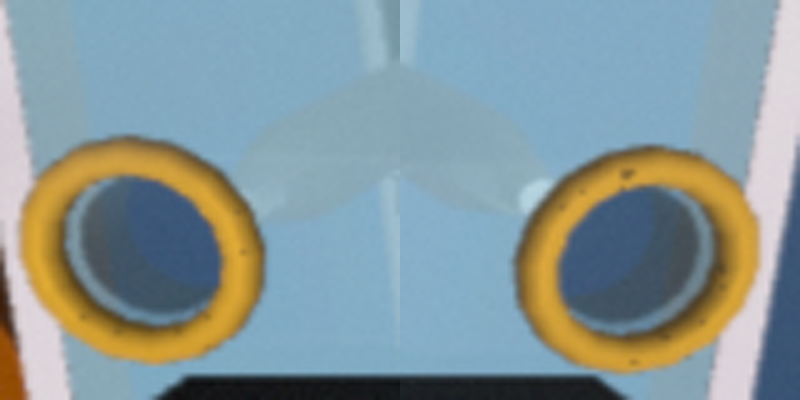

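```bash
python3 - <<'E'
from m import *
def g(ox,u,v,z): return px('pl',(ox+u/5,180+v/5),z)[:2]
for zt in(.1535,.155):
    hl,hr=g(15,143,249,zt),g(425,237,260,zt); print('holes',hl,hr,np.linalg.norm(hl-hr))
tl,tr=g(15,262,198,.135),g(425,137,195,.135); print('tips',tl,tr,np.linalg.norm(tl-tr))
for a,b in((hl,hr),(tl,tr)): print((a+b)/2,np.degrees(np.arctan2(*(b-a)[::-1]))-90)
E
```

```text
holes [ 0.61560036 -0.12566006] [0.62415241 0.1182447 ] 0.24405464646189287
holes [ 0.61506701 -0.12463609] [0.62354827 0.11724971] 0.2420344480922529
tips [ 0.61592045 -0.12227971] [0.62261334 0.11704106] 0.23941434604667455
[ 0.61930764 -0.00369319] -2.00814243037874
[ 0.6192669  -0.00261933] -1.6019268911526154
```

Pin tips and hole centres agree to about 1 mm in x and y. Lower slowly, watching the force.

```bash
python3 - <<'E'
from m import *
c=np.array([.6193,-.0030]); r=rot(np.radians(-1.55))
bot.line_to((*c,.152),rotation=r,vel=.03)
for z in (.142,.132,.122,.112,.106,.1015,):
    s=bot.line_to((*c,z),vel=.03,stop_force=12); print(z,s,bot.get_eef_pos().round(4),bot.get_contact_force().round(1),bot.get_ft_torque().round(2))
    if s: break
print(bot.get_t(),bot.get_grip_width())
E
```

```text
0.142 False [ 0.6192 -0.003   0.1417] [-0.   0.5 -6.4] [-0.07 -0.01  0.01]
0.132 False [ 0.6192 -0.003   0.1318] [ 1.2 -0.1 -5.2] [0.02 0.01 0.05]
0.122 False [ 0.6192 -0.003   0.1218] [ 0.   0.5 -6.6] [0.04 0.06 0.02]
0.112 False [ 0.6192 -0.003   0.1117] [-0.1 -1.1 -5.1] [ 0.05  0.   -0.03]
0.106 False [ 0.6192 -0.003   0.1057] [ 0.6  0.1 -5.6] [0.02 0.04 0.03]
0.1015 True [ 0.6199 -0.0031  0.1026] [-0.9 -0.7  4.2] [0.07 0.08 0.05]
45.7417 0.05534243319013889
```

Plate is home (TCP 0.1026 against 0.1025 expected). Release, then hover over the knob.

```bash
python3 - <<'E'
from m import *
bot.ungrasp(); p=bot.get_eef_pos(); bot.line_to((p[0],p[1],.25),vel=.2)
for y in (107.2,-72.8,88.4,-91.6,-1.6,-181.6):
    for q in ((.428,.1067),(.6193,-.003)):
        s=bot.inverse_kinematics((*q,.2),rot(np.radians(y))); print(y,q,None if s is None else np.round(s,2))
bot.move_to((.428,.1067,.22),rot(np.radians(17.2))); bot.hold(.3); im=wsnap('hk'); save(im,'hk',150,90,220,165,3.6); print(bot.get_eef_pos(),bot.get_t())
E
```

```text
107.2 (0.428, 0.1067) None
107.2 (0.6193, -0.003) None
-72.8 (0.428, 0.1067) [ 0.09  0.08  1.78  0.    1.29 -0.21]
-72.8 (0.6193, -0.003) [-0.12  0.35  1.42  0.    1.38 -0.42]
88.4 (0.428, 0.1067) None
88.4 (0.6193, -0.003) None
-91.6 (0.428, 0.1067) [0.09 0.08 1.78 0.   1.29 0.11]
-91.6 (0.6193, -0.003) [-0.12  0.35  1.42  0.    1.38 -0.09]
-1.6 (0.428, 0.1067) [ 0.09  0.08  1.78  0.    1.29 -1.46]
-1.6 (0.6193, -0.003) [-0.12  0.35  1.42  0.    1.38 -1.66]
-181.6 (0.428, 0.1067) [0.09 0.08 1.78 0.   1.29 1.69]
-181.6 (0.6193, -0.003) [-0.12  0.35  1.42 -0.    1.38  1.48]
[0.42874432 0.10635535 0.21985647] 48.6417
```

View pics/hk.png

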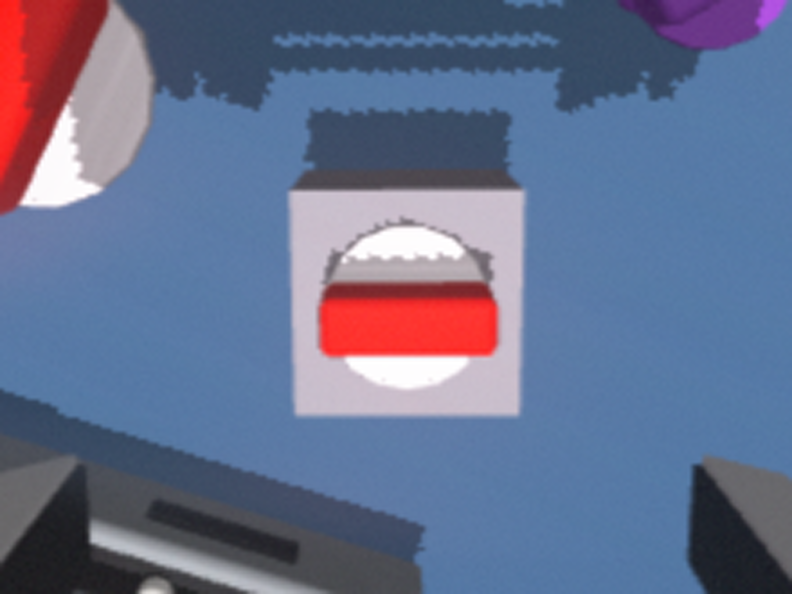

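Close crop confirms: small red knob with white flange in the square holder (bar centre 408,326), larger red decoy at top left (40,100), purple top right. Bar yaw matches 17.2°.

```bash
python3 - <<'E'
from m import *
g=lambda u,v,z: px('hk',(150+u/3.6,90+v/3.6),z)[:2]
b=g(408,326.5,.097); print('bar',b,'holder',np.mean([g(290,190,.066),g(524,190,.066),g(521,415,.066),g(296,414,.066)],0), 'flange',g(408,306,.071))
bot.move_to((*b,.2),rot(np.radians(-72.8)))
pick(b,-72.8,.074,40,up=.16)
bot.line_to((*b,.25),vel=.2)
c=np.array([.6193,-.003])
bot.move_to((*c,.25),rot(np.radians(-91.6))); bot.hold(.4)
# pin underside = TCP-.069 ; hub top .125 -> TCP .194
bot.line_to((*c,.203),vel=.1); bot.hold(.3); print(bot.get_eef_pos(),bot.get_contact_force(),bot.get_t())
im=wsnap('kn'); s=snap('side','kns'); t=snap('scene','knt')
cv2.imwrite('pics/kn.png',np.vstack([cv2.resize(im[90:300],(800,320)),np.hstack([cv2.resize(s[140:260,170:310],(400,280)),cv2.resize(t[160:260,200:340],(400,280))])]))
E
```

```text
bar [0.42508041 0.10972816] holder [0.42548006 0.110313  ] flange [0.42486693 0.11010291]
picked w 0.01600792920610191 after 0.01626830042341389 53.0417
[ 0.61960977 -0.00303375  0.20366289] [-0.39842855  0.72557968 -2.06370317] 55.8583
```

View pics/kn.png

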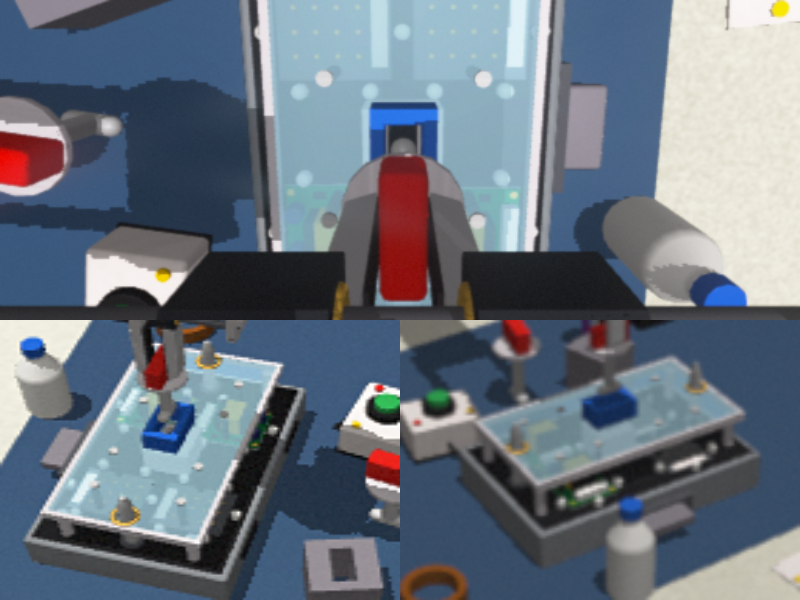

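```bash
python3 - <<'E'
from m import *
p=bot.get_eef_pos()
for u,v in((404,157),(404,300)): print(px('kn',(u/1.5625,90+v/1.524),p[2]+.023)[:2]-p[:2])
E
```

```text
[0.00190841 0.02819875]
[ 0.00051968 -0.02130129]
```

Bar is centred in the jaws (+21.5/−21.3 mm) and the plate is level on its standoffs. Insert.

```bash
python3 - <<'E'
from m import *
c=np.array([.6195,-.003])
for z,v in((.17,.05),(.14,.05),(.1315,.02)):
    s=bot.line_to((*c,z),vel=v,stop_force=8); print(z,s,bot.get_eef_pos().round(4),bot.get_contact_force().round(1))
    if s: break
print(bot.get_t())
E
```

```text
0.17 False [ 0.6197 -0.003   0.1702] [ 1.4  0.5 -1.8]
0.14 False [ 0.6197 -0.003   0.14  ] [ 0.2 -0.7 -1.8]
0.1315 True [ 0.6197 -0.003   0.133 ] [-0.1 -0.6  3.7]
57.9667
```

```bash
python3 - <<'E'
from m import *
c=np.array([.6195,-.003,.133]); bot.line_to(c,vel=.02); p=c
y=-91.6
def at():
    M=R.from_rotvec(bot.get_eef_rot()).as_matrix(); return np.degrees(np.arctan2(M[1,0],M[0,0]))
while y>-190:
    y-=8 if y>-165 else 3
    bot.move_to(p,rot(np.radians(y))); bot.hold(.1); t=bot.get_ft_torque(); print(round(y,1),at().round(1),t.round(2),bot.get_contact_force().round(1),bot.get_grip_width().round(4))
    if abs(t[2])>.35: break
print(bot.get_eef_pos(),bot.get_t())
E
```

```text
Traceback (most recent call last):
AttributeError: 'float' object has no attribute 'round'
```

```bash
python3 - <<'E'
from m import *
p=np.array([.6195,-.003,.133])
y=-99.6
def at():
    M=R.from_rotvec(bot.get_eef_rot()).as_matrix(); return round(np.degrees(np.arctan2(M[1,0],M[0,0])),1)
while y>-190:
    y-=8 if y>-165 else 3
    bot.move_to(p,rot(np.radians(y))); bot.hold(.1); t=bot.get_ft_torque(); print(round(y,1),at(),t.round(2),bot.get_contact_force().round(1),round(bot.get_grip_width(),4))
    if abs(t[2])>.35: break
print(bot.get_eef_pos(),bot.get_t())
E
```

```text
-107.6 -107.4 [-0.02  0.04 -0.03] [-0.7  0.1  1.6] 0.0156
-115.6 -115.4 [-0.08  0.1   0.04] [-0.2  1.1  0.7] 0.0162
-123.6 -123.4 [-0.08  0.12  0.07] [0.2 0.9 0.7] 0.0154
-131.6 -131.4 [-0.    0.09 -0.03] [ 0.6 -0.6  1.9] 0.0155
-139.6 -139.4 [ 0.01  0.1  -0.04] [-0.5 -0.9  1.3] 0.0156
-147.6 -147.4 [-0.02  0.07 -0.01] [-0.1 -0.3  1. ] 0.0154
-155.6 -155.4 [-0.04  0.17 -0.  ] [ 0.1 -0.5  1.5] 0.0157
-163.6 -163.4 [-0.02  0.13  0.  ] [ 0.2 -0.7  1.4] 0.0153
-171.6 -171.4 [-0.    0.14 -0.01] [ 0.  -1.   2.4] 0.016
-174.6 -174.5 [ 0.04  0.14 -0.04] [-0.1 -0.1  2. ] 0.0157
-177.6 -177.5 [ 0.06  0.15 -0.04] [ 0.7 -0.4  2.1] 0.0153
-180.6 179.5 [-0.    0.15 -0.06] [ 0.2 -0.   1.5] 0.0157
-183.6 176.5 [-0.02  0.17 -0.04] [-0.3 -0.5  0.9] 0.0159
-186.6 173.5 [-0.09  0.25 -0.04] [-1.3 -0.6  1.5] 0.0157
-189.6 170.5 [-0.39  0.48  0.03] [-1.4 -1.8  3.1] 0.0154
-192.6 167.5 [-0.7   0.82  0.09] [-2.8 -3.3  2.8] 0.0159
[ 0.61892888 -0.00354834  0.13305322] 64.25
```

```bash
python3 - <<'E'
from m import *
p=np.array([.6195,-.003,.133])
for y in (-195,-197.5):
    bot.move_to(p,rot(np.radians(y))); bot.hold(.2); print(y,bot.get_ft_torque().round(2),bot.get_contact_force().round(1),np.array(bot.get_tau()).round(2)[-1],bot.get_eef_pos().round(4))
im=wsnap('kt'); cv2.imwrite('pics/kt.png',cv2.resize(im[70:300],(800,360)))
E
```

```text
-195 [-0.81  1.07  0.4 ] [-2.7 -3.   4.9] 0.38 [ 0.6188 -0.0035  0.133 ]
-197.5 [-0.79  1.03  0.69] [-5.1 -4.2  4.9] 0.7 [ 0.6187 -0.0034  0.133 ]
```

View pics/kt.png

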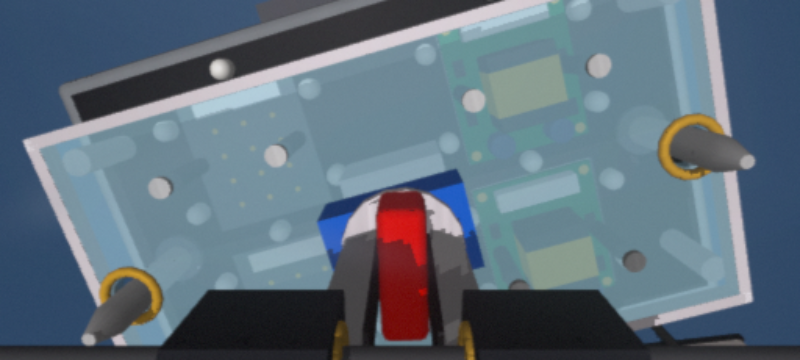

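Stop reached (wrist moment 0.7 N m); plate flat, pins through both holes. Release, check the knob, then press start.

```bash
python3 - <<'E'
from m import *
bot.ungrasp(); p=bot.get_eef_pos(); bot.line_to((p[0],p[1],.27),vel=.15)
bot.move_to((.58,0,.3),rot(np.radians(-91.6))); bot.hold(.3); im=wsnap('kf'); s=snap('side','kfs'); t=snap('scene','kft')
cv2.imwrite('pics/kf.png',np.vstack([cv2.resize(im[90:300],(800,320)),np.hstack([cv2.resize(s[140:260,170:310],(400,280)),cv2.resize(t[160:260,200:340],(400,280))])])); print(bot.get_t())
E
```

```text
69.6
```

View pics/kf.png

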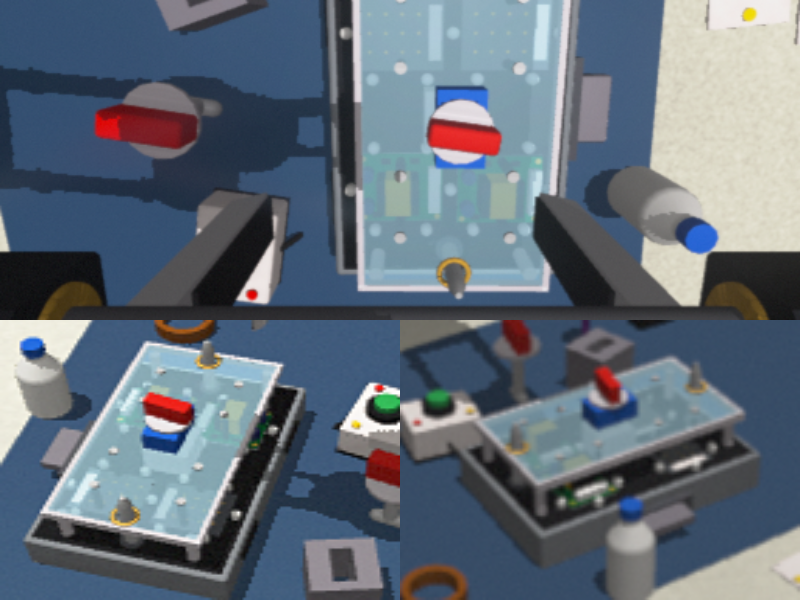

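Knob locked slightly past 90°, flange on the hub, plate level. Press start.

```bash
python3 - <<'E'
from m import *
b=(.427,-.129); bot.gripper_close(10)
bot.move_to((*b,.2),rot(np.radians(-91.6))); bot.hold(.3)
bot.line_to((*b,.075),vel=.12); bot.hold(.2)
f0=bot.get_contact_force()
for z in np.arange(.070,.0585,-.001):
    s=bot.line_to((*b,z),vel=.02,stop_force=15); f=bot.get_contact_force()-f0; print(round(z,4),s,bot.get_eef_pos().round(4)[2],f.round(1))
    if f[2]>11 or s: break
bot.hold(.3); bot.line_to((*b,.25),vel=.2); bot.move_to((.35,-.2,.3),rot(np.radians(-91.6)))
t=snap('scene','fin'); s=snap('side','fins'); print(bot.get_t())
cv2.imwrite('pics/fin.png',np.hstack([cv2.resize(s[60:384,100:400],(400,432)),cv2.resize(t[120:300,120:400],(400,432))]))
E
```

```text
0.07 False 0.0702 [0.4 0.6 1.7]
0.069 False 0.0692 [0.8 0.8 2.9]
0.068 False 0.0682 [ 1.3 -0.6  3.4]
0.067 False 0.0672 [ 1.3 -0.8  3.7]
0.066 False 0.0662 [2.5 0.3 4.5]
0.065 False 0.0661 [ 0.6  0.2 12. ]
77.2583
```

View pics/fin.png

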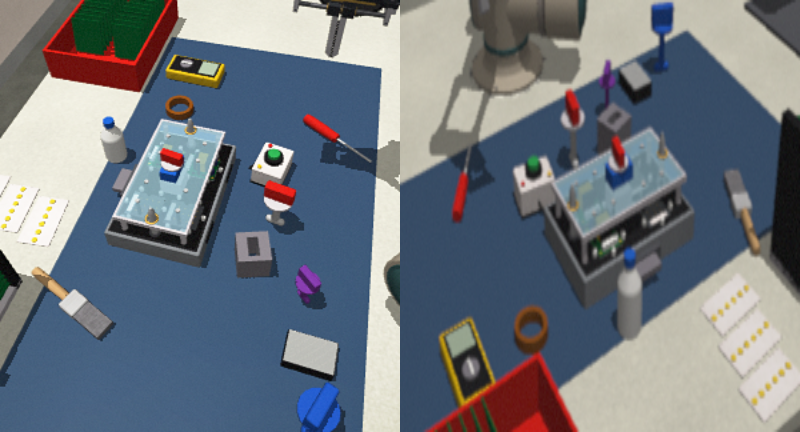

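Force rose like a spring to about 5 N and then hit a hard stop (12 N), so the button was fully pressed. All looks in order; hand in.

```bash
python3 -c "
from plant import bot
bot.close_job(); print(bot.get_t())"
```

```text
the job is handed in; nothing more can be done
the job is handed in; nothing more can be done
```

I did the whole sequence in the order asked and handed the job in at about 77 s of the 210 s allowed; no verdict was reported.

- **Boards:** Only two were on the bench. Both lie flat in the right-hand nests (nest2 and nest4), with the connector on the white mark.
- **Plate:** It went down over the guide pins level, and was released fully home. The tool stopped at 0.1026 m, against 0.1025 m expected.
- **Knob:** I used the small red one from the holder. It went in until the flange rested on the hub (0.133 m, as expected). I then turned it clockwise to a firm stop at 0.7 N·m. The bar ended a little past 90°.
- **Start button:** It was pressed last. The force rose like a spring to about 4.5 N, then met a hard stop at 12 N.

The final pictures show the plate level, the knob in place, and the other things on the bench undisturbed.

**Disagreements:**
- Contact with the button began roughly 4 mm higher than its stated 68 mm. I think this is because the closed fingertips reach slightly past the tool point. Travel to the hard stop still came to about 6 mm.
- My first estimate of the knob's position was about 4 mm off the close-up one. I used the close-up.

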